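# Feed a petri dish into the plate reader with five strokes of its ratchet lever

## Task

The petri dish lies on the lane of the hand-ratchet feeder, in front of the reader's little dust flap. Feed it in with exactly five full strokes of the ratchet lever, each pushed away from you right up to its stop and let all the way back, without ramming the stop, so that the flap falls shut behind the dish; leave the lever back at rest and let go. Do not push the dish, the pusher or the flap by hand, and do not knock over or shift the things standing around.

Things in the scene. Friction and masses are not known exactly. Their poses are not given: they have to be found in the camera images.
- feeder: Fixed white plate reader with a hand-ratchet feeder in front, on an aluminium base 10 mm thick (x -187..138, y -98..118 mm). Origin on the worktop; +x is the feed direction (away from the robot at yaw 0), +y left, z up; all mm below are in this frame. Cabinet x 2..130, y -85..78, up to z 190. The ratchet (rack, pawls, bracket) lies below z 75 at y -82..-25.
- head_edge (a point): Middle of the lower front edge of the reader's overhanging head, at (-16, -3, 190) mm of the feeder; the head spans y -86..80, z 190..265 and stands over the lever's forward end. An upright gripper hits it; one leaning back towards -x by 25 to 45 degrees (fingers pointing forward and down) passes.
- lever_grip (a point): Centre of the lever's black cross-bar grip, a freely spinning sleeve 16 mm across and 56 mm long along the feeder's y, at the lever's top. At rest it is at (-100, -60, 142) mm of the feeder, at the forward stop at (-16, -60, 142), 7 mm higher half way. The steel lever below it is 14 x 6 mm.
- lever (a joint): Angle of the ratchet lever, rad: 0 at rest (leaning to the robot by 0.345), 0.69 at the soft forward stop. Pivot (-58, -60, 24) mm of the feeder, axis y, grip 125 mm away. A spring brings it back: at the grip 1.4 N at rest, 2.6 N at the stop, 1 N more for the rack. A stroke counts only past 0.66, in the last 4 mm of grip travel (a shorter one slips back), the next only once it is back below 0.02. Over 40 N is ramming.
- pusher (a joint): Travel of the pusher (toothed rack with a flat blade on the lane) along +x, m: 0 at the start; each full stroke adds 0.020, held by a pawl: 0.100 after five. It overshoots about 4 mm and settles back. It cannot be taken back; a sixth stroke feeds too far. The blade's front edge starts at (-67, 35, 14) mm of the feeder, 56 mm wide, 8 mm high.
- flap (a joint): Angle of the steel dust flap in the chamber mouth, rad: 0 hanging shut, grows as its lower edge swings inward. 62 x 30 mm, hinged along its top edge at (4, 35, 54) mm of the feeder; it hangs 10 mm clear of the bed: the dish opens it, the blade passes beneath. It rides on the dish and falls shut behind it during the fifth stroke.
- dish: The round closed petri dish, 59 mm across and 15 mm high, 30 g, lying on the lane (steel bed at z 14 mm, centred on y 35 mm, rails 63 mm apart and 10 mm high) between blade and flap; origin at the centre of its underside, z up.
- spare_dish: Bystander: a second petri dish, same size, lying on top of the reader's head; origin at the centre of its underside. Leave alone.
- vial_a: Bystander: small stoppered vial, 23 mm across, 40 mm high, standing on the base left of the lane, nearer the robot; origin at the centre of its underside. Leave alone.
- vial_b: Bystander: the same kind of vial, standing on the base left of the lane, nearer the reader. Leave alone.
- small_bottle: Bystander: reagent bottle, 43 mm across and 82 mm high, standing on the worktop right of the feeder; origin at the centre of its underside. Leave alone.
- beaker: Bystander: glass beaker, 53 mm across and 70 mm high, on the worktop to the right; origin at the centre of its underside. Leave alone.
- tall_bottle: Bystander: reagent bottle, 62 mm across and 135 mm high, on the worktop to the right; origin at the centre of its underside. Leave alone.
- timer: Bystander: wedge-shaped digital timer, 66 x 70 x 36 mm, on the worktop to the left; origin at the centre of its underside. Leave alone.
Not all that is in view belongs to the job. Leave any yellow look-alike of the dish alone.

How it is judged:
By the outcome, as a careful person would: the job done as asked, in the order asked, and still so for the second after the job is handed in, with the robot touching nothing.
It also fails if it takes over 53 s, if anything falls off the work surface, if the arm or the gripper's body presses on something with over 40 N, if the wrist force passes 120 N, or if a joint passes its speed limit or range.

## Robot

A 6-joint arm with a two-finger parallel gripper is mounted at the origin on a cart in front of the work surface, level with it; the furniture and walls round the work are solid. World frame = base frame: x ahead of the robot, y to its left, z up, the work surface at z = 0. Lengths are in mm, angles in rad, forces in N, time in s.
With the tool pointing down it reaches from about 150 to 775 mm from the base axis. Payload 6.1 kg.
Tool frame: the origin (TCP) lies between the finger pads; the fingertips stand 14 mm ahead of it and the grasp point (between the pads) lies 5 mm behind it; z points along the fingers, y is the line along which they close (so a half turn about z gives the same grasp; the last joint's range is limited). The gripper opens to 85 mm and grips with 20 to 120 N. Pads are 22 mm wide; open, the fingers measure 114 mm over their backs; the gripper's body (76 mm by 85 mm) begins 54 mm behind the grasp point. The pads swing forward as they close: fully open they stand 13 mm farther back than shut.
Start: joints at [1.159, 0.126, -0.04, 1.405, 0, 1.571], TCP at [210.128, 481.097, 245.295] pointing down, gripper open.
Joint ranges: [-2.72, 2.72], [-0.95, 1.95], [-1.27, 1.35], [-1.78, 2.02], [-1.46, 1.47], [-3.14, 3.14]. Speed limits (rad/s): [2.39, 2.39, 3.01, 3.14, 3.14, 3.14].

## Interface

Orientations are given as a unit quaternion [x, y, z, w].
In Python, from workcell import r gives the robot as it stands.
- The arm moves only by the tool send_rows, never from a script. Its argument "rows" is text: rows parted by semicolons, each of 4 numbers parted by spaces: the shift along the world's x, y, z each as a share of 150 mm, from -1 to 1, then the turn about the world's z as a share of 30 degrees, from -1 to 1. A call has 1 to 12 rows; each row is the pose to reach, as a shift and turn from the pose commanded when the call began; what a row does not reach only later rows make up. A row lasts 1/8 s, in which the tool goes at most 62.5 mm and 10.7 degrees, less where a joint would pass 70% of its speed; a pose out of reach is approached as far as the arm can. A call with a number of a shift or a turn outside -1 to 1 is refused whole. A call with a gripper value outside its range is refused whole. "jaw" is the opening, from -1 (shut) to 1 (fully open), set as the call begins (left out, the last holds). The fingers move at their own pace and stop on an object; "force" is the grip in N (left out, the last holds). Time passes only in rows, so rows that repeat a pose let the fingers close. It gives the time, the measured TCP pose, the force, the opening and the grip force at its end, in the units of the state.
- r.read_state(): the state, without advancing time (a new reading comes with each control period).
- r.grab_frame(name): name is "side" or "top" or "wrist"; returns a dict with "img" (480x640x3 uint8, blue, green, red), "fx", "fy", "cx", "cy" (pixels), "rvec" (rotation vector, rad) and "tvec" (3), from world to camera coordinates, as OpenCV has them. Camera axes: x right, y down, z forward; pixel columns grow to the right and rows downward; lengths in mm; the calibration is good to about 2 mm. The wrist camera is an equidistant fisheye: a pixel r from the principal point sees the ray r / f radians off the axis. A picture is of the moment at which its call begins. There is no depth.
- r.hand_in(): hands the job in; it is judged then, once.
The state is a dict: "time": time; "qpos": joint angles; "qd": joint speeds; "joint_torque": joint torques, N m; "eef_pos": TCP position; "ee_rot": TCP orientation; "force": force on the tool from outside, world axes, zero at the start; "ft_torque": the same for the moment, N m; "width": finger opening in mm; "grasp_force": force on a finger pad.
Only numpy, scipy, OpenCV 4.12 (cv2) and the standard library are available. Lean on these libraries where they do the work, as an engineer would, in place of code of your own. Each camera call takes 0.05 s, during which the arm holds its last target. There are 200 camera calls.

## Working session

There is one attempt and no reset: what is moved stays moved. The work goes in short steps, Python scripts to look and compute and a tool call to move; the robot and the scene stay as the last step left them, time stands still between calls to the robot, and variables do not carry over. Pictures are saved under pics/ and viewed, at most 10 in all, crops included, and the job is handed in when it is done.

Besides the shell and the picture viewer there is one more tool, called after "Emit:" as name(argument=value, ...) on one line, values as JSON. send_rows: Moves the arm, as the interface text tells. Its arguments: {"type":"object","properties":{"rows":{"type":"string"},"jaw":{"type":"number"},"force":{"type":"number"}},"required":["rows"]}

```bash
mkdir -p pics; ls; python3 - <<'E'
from workcell import r
import cv2
s=r.read_state(); print({k:(v if not hasattr(v,'__len__') else [round(float(x),3) for x in v]) for k,v in s.items()})
for n in("side","top"):
    f=r.grab_frame(n); cv2.imwrite(f"pics/{n}0.png",f["img"]); print(n,f["fx"],f["fy"],f["cx"],f["cy"],f["rvec"],f["tvec"])
E
```

```text
pics
{'time': 0.0, 'qpos': [1.159, 0.126, -0.041, 1.405, -0.0, 1.571], 'qd': [0.002, -0.001, 0.001, -0.0, -0.001, 0.0], 'joint_torque': [-0.001, -43.591, 35.293, 0.017, 0.0, -0.0], 'eef_pos': [209.997, 480.748, 244.503], 'ee_rot': [0.204, 0.979, -0.001, -0.0], 'force': [0.808, -0.062, -1.223], 'ft_torque': [0.013, 0.048, -0.035], 'grasp_force': 0.0, 'width': 85.48899698517475}
side 472.18717975575083 472.18717975575083 317.2089528369031 238.3758432054294 [ 0.56951895 -2.50788748  1.36189293] [577.03459609 302.53839835 930.91394773]
top 617.6835468577718 617.6835468577718 315.36748554361793 240.93202946357877 [ 1.75403099 -2.00662248  0.61156569] [  55.13201606  630.13393894 1619.05401663]
```

View pics/side0.png

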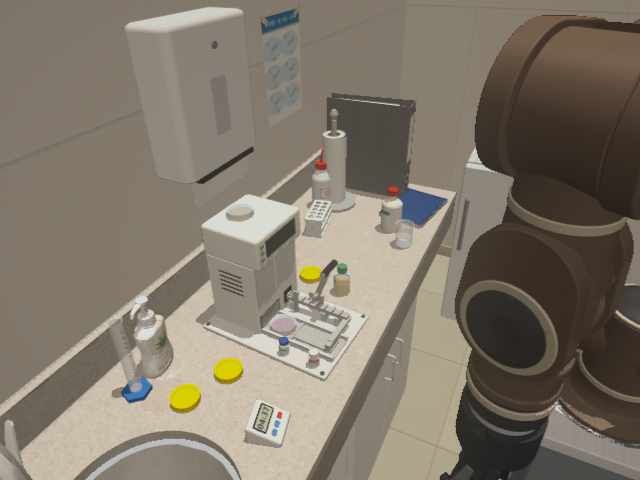

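View pics/top0.png

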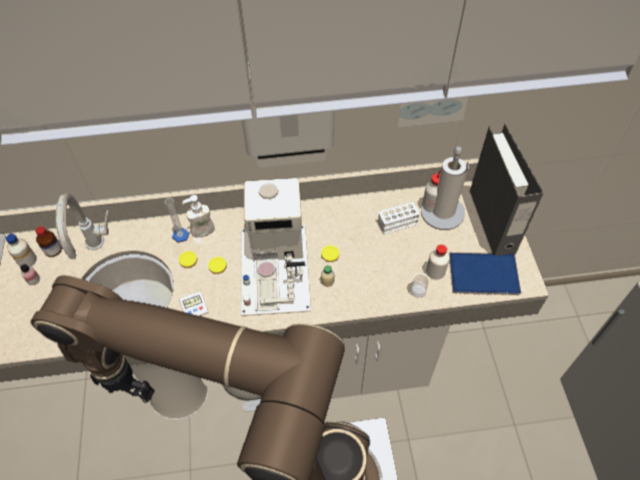

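The side view shows the reader at (250,265), the base plate's front corners at about (366,322) and (322,366), and the lever and grip at about (328,270). In the top view, the base spans (241..309, 230..311), with the grip at about (295,264). Look-alikes of the dish: pink dish on the lane (285,325) [the wanted one], the spare on the head (240,212), and yellow discs at (311,274), (228,370) and (185,398). For the lever grip: the black bar near (328,268) and the bottle's green cap at (342,268). I'll check these in one close crop.

```bash
python3 - <<'E'
import cv2,numpy as np
a=cv2.imread("pics/side0.png")[190:370,200:380]; b=cv2.imread("pics/top0.png")[175:320,230:345]
a=cv2.resize(a,None,fx=2.5,fy=2.5,interpolation=cv2.INTER_CUBIC); b=cv2.resize(b,None,fx=3,fy=3,interpolation=cv2.INTER_CUBIC)
H=max(a.shape[0],b.shape[0]); c=np.zeros((H,a.shape[1]+b.shape[1],3),np.uint8); c[:a.shape[0],:a.shape[1]]=a; c[:b.shape[0],a.shape[1]:]=b
print(a.shape,b.shape); cv2.imwrite("pics/c1.png",c)
E
```

```text
(450, 450, 3) (435, 345, 3)
```

View pics/c1.png

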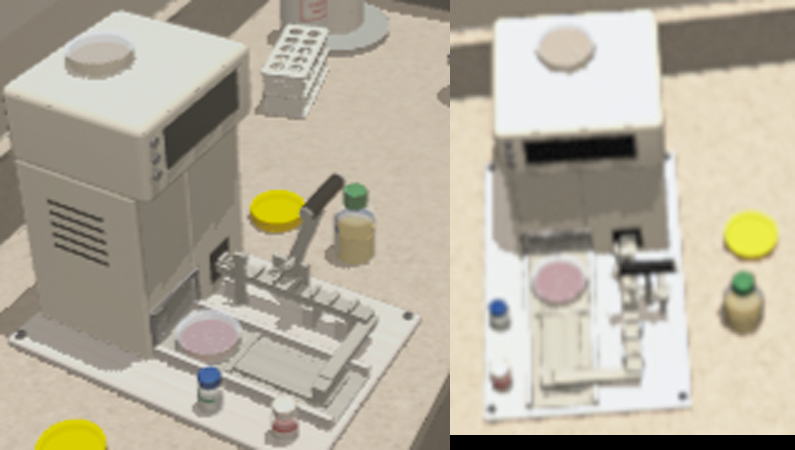

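The crop shows the black cross-bar grip at the top of the steel lever, side px (323,274)–(336,263) and top px (287..304, 264). The pink dish is on the lane, with vials, bottle and yellow discs clearly apart from it. Next I fit the feeder pose.

```bash
cat >h.py <<'E'
import numpy as np,cv2
from scipy.optimize import least_squares
from scipy.spatial.transform import Rotation as R
cam={'side':(472.187,317.209,238.376,[0.56951895,-2.50788748,1.36189293],[577.03459609,302.53839835,930.91394773]),
'top':(617.6835,315.3675,240.932,[1.75403099,-2.00662248,0.61156569],[55.13201606,630.13393894,1619.05401663])}
def proj(n,P):
    f,cx,cy,rv,t=cam[n]; K=np.array([[f,0,cx],[0,f,cy],[0,0,1]])
    return cv2.projectPoints(np.array(P,float).reshape(-1,3),np.array(rv),np.array(t),K,None)[0].reshape(-1,2)
def world(p,P):
    c,s=np.cos(p[2]),np.sin(p[2]); P=np.array(P,float).reshape(-1,3)
    return np.c_[p[0]+c*P[:,0]-s*P[:,1],p[1]+s*P[:,0]+c*P[:,1],P[:,2]]
E
python3 - <<'E'
from h import *
# crop px -> full
S=lambda u,v:(u/2.5+200,v/2.5+190); T=lambda u,v:((u-450)/3+230,v/3+175)
obs=[('side',(-100,-60,142),S(324,196)),('top',(-100,-60,142),T(647,267)),
('top',(-187,118,10),T(486,420)),('top',(-187,-98,10),T(690,407)),('top',(138,-98,10),T(675,155)),
('side',(-187,-98,10),S(421,316)),('side',(138,118,10),S(8,334)),
('side',(-16,80,190),S(140,198)),('side',(-16,80,265),S(150,135)),('side',(-16,-86,265),S(249,45)),('top',(-16,80,265),T(496,137)),('top',(-16,-86,265),T(662,133))]
def res(p): return np.concatenate([proj(n,world(p,P))[0]-np.array(o) for n,P,o in obs])
s=least_squares(res,[600,0,0],x_scale=[10,10,.01],loss='soft_l1'); print(s.x, s.cost); print(res(s.x).reshape(-1,2).round(1))
print(world(s.x,[(-100,-60,142),(-16,-60,142),(-16,-3,190),(0,35,14)]).round(1))
E
```

```text
[ 6.96901851e+02  8.86269828e+01 -7.23658055e-02] 17.937230521306667
[[-0.5  0.2]
 [-0.2  0.7]
 [-1.7  0.1]
 [ 0.7  0.4]
 [ 0.6 -1.1]
 [ 1.  -0.4]
 [-0.7  1.2]
 [ 3.5  4.3]
 [-3.7 -1.3]
 [ 1.7 -1.6]
 [-1.4 -0.7]
 [ 0.9 -2.5]]
[[592.8  36.  142. ]
 [676.6  29.9 142. ]
 [680.7  86.8 190. ]
 [699.4 123.5  14. ]]
```

Emit:
send_rows(rows=".2 -.32 0 -.26;.4 -.64 0 -.52;.62 -.97 0 -.78;.62 -.97 0 -.78", jaw=1)

```text
time: 0.6
eef_pos: [304.6, 332.7, 245.3]
ee_rot: [0.402, 0.916, -0.0, 0.0]
force: [0.0, -0.1, 1.0]
width: 85.2
grasp_force: 0.0
```

Emit:
send_rows(rows=".2 -.32 0 -.26;.4 -.64 0 -.52;.62 -.97 0 -.78;.62 -.97 0 -.78")

```text
time: 1.1
eef_pos: [397.6, 187.9, 244.9]
ee_rot: [0.579, 0.815, -0.0, -0.0]
force: [-0.9, 0.3, -0.8]
width: 85.5
grasp_force: 0.0
```

Emit:
send_rows(rows=".2 -.32 0 -.26;.4 -.64 0 -.52;.61 -.97 0 -.79;.61 -.97 0 -.79;.61 -.97 0 -.79")

```text
time: 1.72
eef_pos: [487.3, 45.7, 244.9]
ee_rot: [0.731, 0.682, -0.0, -0.001]
force: [-0.5, -0.2, -0.7]
width: 85.5
grasp_force: 0.0
```

```bash
python3 - <<'E'
from workcell import r
import cv2,numpy as np
a=r.grab_frame("side")["img"]; w=r.grab_frame("wrist")["img"]
a=cv2.resize(a[130:350,210:430],None,fx=2,fy=2,interpolation=cv2.INTER_CUBIC); w=w[:440,:]
w=cv2.resize(w,(340,255)); c=np.zeros((440,780,3),np.uint8); c[:,:440]=a; c[:255,440:]=w
cv2.imwrite("pics/c2.png",c); s=r.read_state(); print(s["time"],s["eef_pos"],s["ee_rot"],s["qpos"],s["force"],s["width"])
E
```

```text
1.825 [487.08172431  46.18370778 245.24634168] [ 7.30818564e-01  6.82571717e-01 -3.61250177e-05 -2.76711122e-04] [ 9.43077955e-02  5.85173427e-02 -1.14159525e-01  1.39851466e+00
  3.94101570e-04  1.73334864e+00] [ 0.17854772 -0.35322646  0.70396755] 85.61380249578579
```

View pics/c2.png

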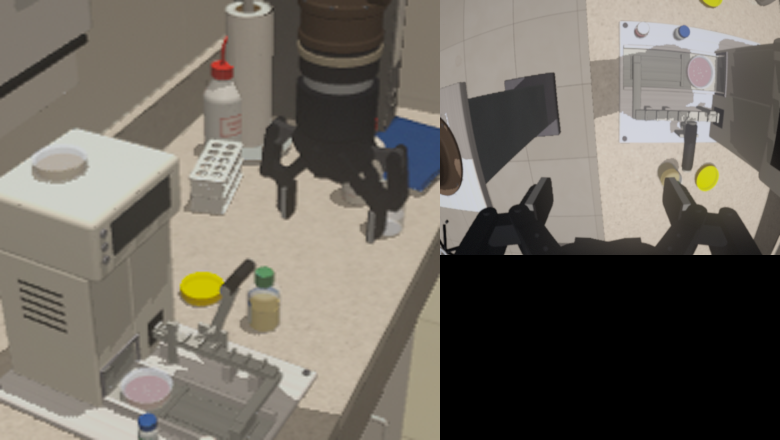

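The gripper hangs in front of the reader with one finger pointing along the feed direction. Its linkage bulges out above the finger, at crop px (265,140). The tool can't be tilted through this interface. So I'll push with the outer back of the leading open finger, low down (tip at z≈95), so the linkage and body stay behind the head's front edge.

Emit:
send_rows(rows=".04 -.01 -.25 0;.07 -.02 -.5 0;.07 -.02 -.75 0;.07 -.02 -.95 0;.07 -.02 -.95 0;.07 -.02 -.95 0")

```text
time: 2.58
eef_pos: [498.5, 42.5, 104.2]
ee_rot: [0.731, 0.682, 0.001, 0.0]
force: [0.7, 0.7, 0.3]
width: 85.5
grasp_force: 0.0
```

Emit:
send_rows(rows=".07 -.005 0 0;.13 -.01 0 0;.2 -.015 0 0;.26 -.02 0 0;.33 -.025 0 0;.33 -.025 0 0")

```text
time: 3.32
eef_pos: [548.1, 37.7, 102.3]
ee_rot: [0.732, 0.681, -0.0, -0.0]
force: [-3.7, -0.2, 0.7]
width: 85.3
grasp_force: 0.0
```

```bash
python3 - <<'E'
from workcell import r
import cv2,numpy as np
a=r.grab_frame("side")["img"]; w=r.grab_frame("wrist")["img"]
a=cv2.resize(a[180:350,210:380],None,fx=2.6,fy=2.6,interpolation=cv2.INTER_CUBIC); H=a.shape[0]
w=cv2.resize(w,(340,255)); c=np.zeros((H,H+340,3),np.uint8); c[:,:H]=a; c[:255,H:]=w
cv2.imwrite("pics/c3.png",c); s=r.read_state(); print(s["time"],s["eef_pos"],s["ee_rot"],s["force"],s["ft_torque"])
E
```

```text
3.425 [547.29722679  37.70245799 102.32423721] [ 7.31984173e-01  6.81321347e-01 -5.22412203e-04 -3.45090510e-04] [-3.02383103 -0.11028995  0.90695204] [0.12214235 0.31968726 0.04806368]
```

View pics/c3.png

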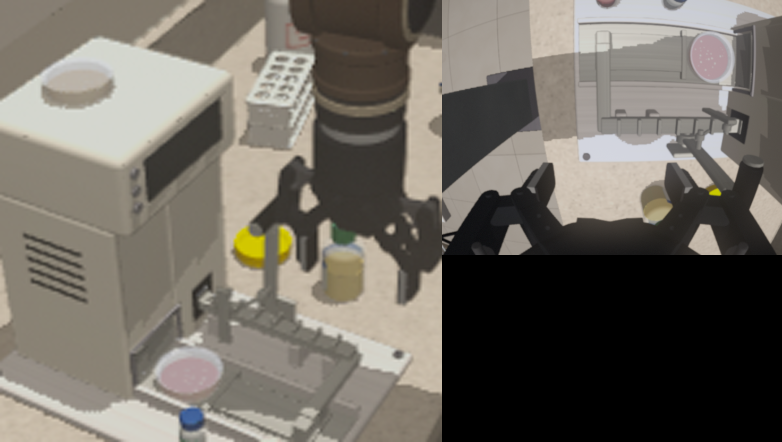

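The lever now stands about half way forward, near crop px (272,270). The black grip, around (278,215), rests against the leading finger's linkage with about 3 N. I'll map the finger's outline into the (forward, height) plane.

```bash
cat >>h.py <<'E'
def plane(px,C,yaw):
    "pixel of side view -> (forward d, height z) in vertical plane through C along yaw"
    f,cx,cy,rv,t=cam['side']; Rm=cv2.Rodrigues(np.array(rv))[0]; o=-Rm.T@np.array(t); ray=Rm.T@np.array([(px[0]-cx)/f,(px[1]-cy)/f,1])
    d=np.array([np.cos(yaw),np.sin(yaw),0]); n=np.array([-d[1],d[0],0]); k=n@(C-o)/(n@ray); P=o+k*ray
    return (P-C)@d,P[2]-C[2]
E
python3 - <<'E'
from h import *
C=np.array([487.1,46.2,245.2])
for u,v in [(275,120),(264,132),(262,145),(264,155),(272,165),(278,190),(283,215),(366,240)]: print((u,v),np.round(plane((u/2+210,v/2+130),C,-.067),1))
C=np.array([547.3,37.7,102.3])
for u,v in [(285,165),(278,180),(272,195),(300,270)]: print((u,v),np.round(plane((u/2.6+210,v/2.6+180),C,-.067),1))
p=[696.9,88.63,-.07237]; Ci=np.array([547.3,37.7]); print('tool in feeder',(Ci[0]-p[0])*np.cos(p[2])+(Ci[1]-p[1])*np.sin(p[2]), -(Ci[0]-p[0])*np.sin(p[2])+(Ci[1]-p[1])*np.cos(p[2]))
G=[px for px in proj('side',world(p,[(-58+125*np.sin(a),-60,24+125*np.cos(a)) for a in (-.345,-.2,0,.2,.345)]))]; print([(np.array(g)-[210,180])*2.6 for g in G])
E
```

```text
(275, 120) [ 63.  103.7]
(264, 132) [74.8 87.7]
(262, 145) [76.8 72.6]
(264, 155) [74.5 61.8]
(272, 165) [65.3 52.8]
(278, 190) [58.  25.6]
(283, 215) [51.6 -2.6]
(366, 240) [-39.8  -4. ]
(285, 165) [69.8 98.3]
(278, 180) [76.9 80.7]
(272, 195) [83.2 63.1]
(300, 270) [56.3 -8.4]
tool in feeder -145.5258245760612 -61.61379132513645
[array([310.04239537, 230.7226631 ]), array([292.29705635, 220.31561045]), array([267.42468762, 209.84899883]), array([243.17201921, 204.21781408]), array([226.60250007, 203.22613803])]
```

Emit:
send_rows(rows="-.16 .012 0 0;-.33 .025 0 0;-.33 .025 0 0;-.33 .025 -.11 0;-.33 .025 -.11 0")

```text
time: 4.05
eef_pos: [497.8, 41.4, 84.5]
ee_rot: [0.732, 0.681, -0.001, -0.001]
force: [0.1, 1.2, -0.0]
width: 85.5
grasp_force: 0.0
```

Emit:
send_rows(rows=".1 -.007 0 0;.2 -.014 0 0;.3 -.021 0 0;.4 -.029 0 0;.48 -.035 0 0;.54 -.039 0 0;.54 -.039 0 0;.54 -.039 0 0")

```text
time: 5.05
eef_pos: [578.7, 35.6, 86.1]
ee_rot: [0.732, 0.681, -0.0, -0.0]
force: [-4.0, 0.1, -1.0]
width: 85.2
grasp_force: 1.5
```

```bash
cat >look.py <<'E'
from workcell import r
import cv2,numpy as np,sys
a=r.grab_frame("side")["img"]; w=r.grab_frame("wrist")["img"]
a=cv2.resize(a[180:350,210:380],None,fx=2.6,fy=2.6,interpolation=cv2.INTER_CUBIC); H=a.shape[0]
w=cv2.resize(w,(340,255)); c=np.zeros((H,H+340,3),np.uint8); c[:,:H]=a; c[:255,H:]=w
cv2.imwrite(f"pics/{sys.argv[1]}.png",c); s=r.read_state(); print(s["time"],s["eef_pos"],s["force"],s["ft_torque"])
E
python3 look.py c4
```

```text
5.15 [578.6515837   35.59931019  86.26099504] [-3.62941035  0.19190157 -1.60623747] [ 0.10761181  0.65809543 -0.01422645]
```

View pics/c4.png

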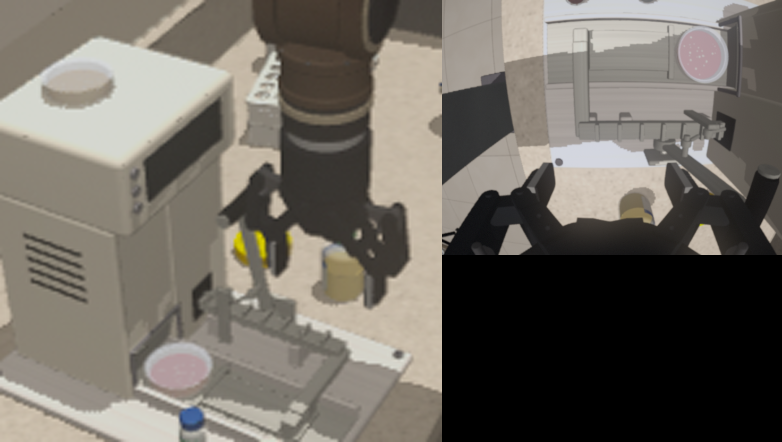

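The grip is at about crop px (240,203), so the lever is some 0.12 rad short of its stop. There's still a clear gap between the knuckle at (265,175) and the head. I'll creep on.

Emit:
send_rows(rows=".02 -.0015 0 0;.04 -.003 0 0;.06 -.0045 0 0;.06 -.0045 0 0")

```text
time: 5.65
eef_pos: [589.0, 35.0, 86.8]
ee_rot: [0.732, 0.681, 0.001, 0.001]
force: [-2.6, 0.0, 2.4]
width: 85.3
grasp_force: 1.5
```

Emit:
send_rows(rows=".01 -.001 0 0;.02 -.0015 0 0;.02 -.0015 0 0")

```text
time: 6.02
eef_pos: [591.3, 34.8, 86.3]
ee_rot: [0.732, 0.681, 0.0, 0.0]
force: [-4.4, -0.1, 1.8]
width: 85.4
grasp_force: 1.6
```

Emit:
send_rows(rows=".013 -.001 0 0;.013 -.001 0 0")

```text
time: 6.28
eef_pos: [593.2, 34.7, 86.2]
ee_rot: [0.732, 0.681, 0.0, -0.0]
force: [-3.8, -0.2, 0.3]
width: 85.7
grasp_force: 1.5
```

Emit:
send_rows(rows=".013 -.001 0 0;.013 -.001 0 0")

```text
time: 6.52
eef_pos: [595.2, 34.6, 86.3]
ee_rot: [0.732, 0.681, 0.0, -0.0]
force: [-4.5, 0.1, 0.1]
width: 85.2
grasp_force: 1.4
```

```bash
python3 look.py c5; python3 -c "
from h import *
p=[696.9,88.63,-.07237]
print([(g-[210,180])*2.6 for g in proj('side',world(p,[(-58+125*np.sin(a),-60,24+125*np.cos(a)) for a in (.2,.25,.3,.315,.345)]))])"
```

```text
6.625 [595.10161697  34.56864914  86.27872329] [-3.46353956  0.39911651  1.6083114 ] [0.07081576 0.51297175 0.05558562]
[array([243.17201921, 204.21781408]), array([237.33681417, 203.58321223]), array([231.62508193, 203.25726951]), array([229.9378998 , 203.21939161]), array([226.60250007, 203.22613803])]
```

View pics/c5.png

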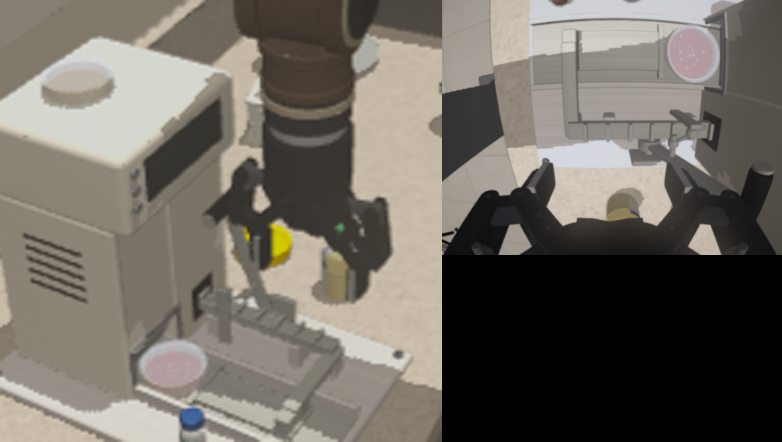

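The grip's near end is at crop px (210,217), putting its centre at about (227,202), within a couple of mm of the stop. The knuckle is just clear of the head. I'll creep on until the stop shows in the force.

Emit:
send_rows(rows=".01 -.001 0 0;.01 -.001 0 0")

```text
time: 6.88
eef_pos: [596.4, 34.4, 86.2]
ee_rot: [0.732, 0.681, -0.0, -0.0]
force: [-5.9, 0.3, 0.3]
width: 85.5
grasp_force: 1.8
```

Emit:
send_rows(rows=".01 -.001 0 0;.01 -.001 0 0")

```text
time: 7.12
eef_pos: [596.8, 34.4, 86.1]
ee_rot: [0.732, 0.681, -0.001, -0.001]
force: [-9.1, 1.4, 1.7]
width: 85.4
grasp_force: 3.4
```

Emit:
send_rows(rows=".008 0 0 0;.008 0 0 0")

```text
time: 7.38
eef_pos: [597.1, 34.4, 86.1]
ee_rot: [0.732, 0.681, -0.001, -0.001]
force: [-12.4, 1.4, 5.0]
width: 85.6
grasp_force: 4.8
```

Emit:
send_rows(rows="-.08 .006 0 0;-.2 .014 0 0;-.32 .023 0 0;-.44 .032 0 0;-.56 .04 0 0;-.667 .047 0 0;-.667 .047 0 0;-.667 .047 0 0")

```text
time: 8.38
eef_pos: [500.2, 41.3, 86.7]
ee_rot: [0.732, 0.681, 0.001, 0.001]
force: [0.3, 0.0, 0.3]
width: 85.5
grasp_force: 0.0
```

```bash
python3 look.py c6
```

```text
8.475 [500.06391359  41.29407171  86.44824455] [ 0.17854819  0.04940731 -0.74231997] [-0.02007102  0.01432499  0.02304525]
```

View pics/c6.png

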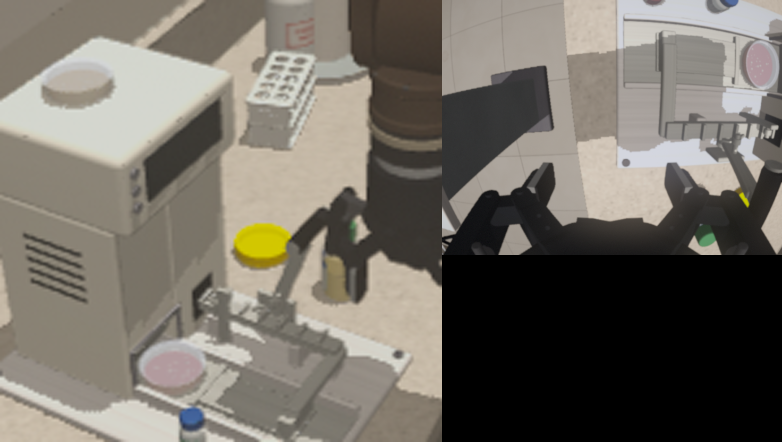

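The lever is back at rest, with the grip at (310,228). The dish has moved in by one tooth, from crop px (188,370) to (172,365). Second stroke with the same end point.

Emit:
send_rows(rows=".12 -.008 0 0;.24 -.017 0 0;.36 -.025 0 0;.46 -.033 0 0;.54 -.038 0 0;.59 -.042 0 0;.62 -.044 0 0;.64 -.046 0 0;.655 -.047 0 0;.663 -.047 0 0;.663 -.047 0 0")

```text
time: 9.85
eef_pos: [597.0, 34.2, 86.4]
ee_rot: [0.732, 0.681, -0.001, -0.001]
force: [-10.6, 0.0, 2.8]
width: 85.1
grasp_force: 2.4
```

Emit:
send_rows(rows="-.08 .006 0 0;-.2 .014 0 0;-.32 .023 0 0;-.44 .032 0 0;-.56 .04 0 0;-.663 .047 0 0;-.663 .047 0 0;-.663 .047 0 0")

```text
time: 10.85
eef_pos: [500.1, 41.4, 86.7]
ee_rot: [0.732, 0.681, 0.001, 0.001]
force: [-0.1, 0.3, 0.2]
width: 85.3
grasp_force: 0.0
```

```bash
python3 look.py c7
```

```text
10.95 [500.04224434  41.34137705  86.47431868] [-0.91823957 -0.56901444  0.61286562] [-0.02644023  0.03400362 -0.06065277]
```

View pics/c7.png

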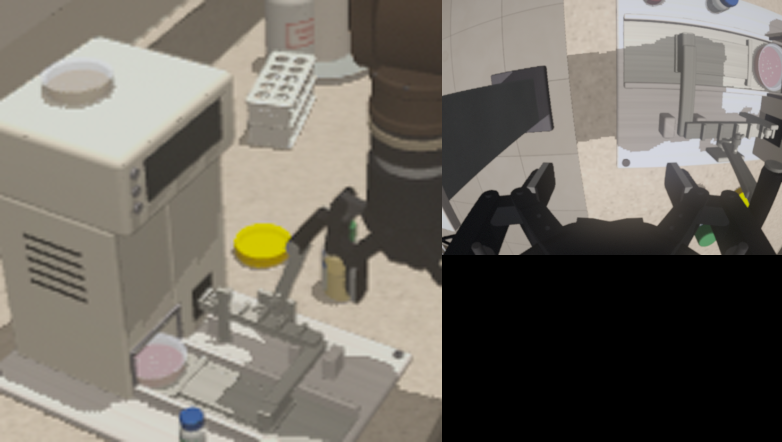

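Two teeth are done: the rack's cross-arm has moved again, wrist px 668→687, and the dish is entering the mouth. Strokes 3–5 use the same motion.

Emit:
send_rows(rows=".12 -.008 0 0;.24 -.017 0 0;.36 -.025 0 0;.46 -.033 0 0;.54 -.038 0 0;.59 -.042 0 0;.62 -.044 0 0;.64 -.046 0 0;.655 -.047 0 0;.663 -.047 0 0;.663 -.047 0 0")

```text
time: 12.32
eef_pos: [597.0, 34.2, 86.4]
ee_rot: [0.732, 0.681, -0.001, -0.001]
force: [-9.2, 0.8, 3.0]
width: 85.2
grasp_force: 2.3
```

Emit:
send_rows(rows="-.08 .006 0 0;-.2 .014 0 0;-.32 .023 0 0;-.44 .032 0 0;-.56 .04 0 0;-.663 .047 0 0;-.663 .047 0 0;-.663 .047 0 0")

```text
time: 13.32
eef_pos: [500.1, 41.3, 86.7]
ee_rot: [0.732, 0.681, 0.001, 0.001]
force: [-0.0, -1.7, 0.3]
width: 85.3
grasp_force: 0.0
```

Emit:
send_rows(rows=".12 -.008 0 0;.24 -.017 0 0;.36 -.025 0 0;.46 -.033 0 0;.54 -.038 0 0;.59 -.042 0 0;.62 -.044 0 0;.64 -.046 0 0;.655 -.047 0 0;.663 -.047 0 0;.663 -.047 0 0")

```text
time: 14.7
eef_pos: [597.0, 34.1, 86.4]
ee_rot: [0.732, 0.681, -0.001, -0.001]
force: [-11.1, -0.4, 1.9]
width: 85.3
grasp_force: 2.4
```

Emit:
send_rows(rows="-.08 .006 0 0;-.2 .014 0 0;-.32 .023 0 0;-.44 .032 0 0;-.56 .04 0 0;-.663 .047 0 0;-.663 .047 0 0;-.663 .047 0 0")

```text
time: 15.7
eef_pos: [500.1, 41.4, 86.7]
ee_rot: [0.732, 0.681, 0.001, 0.001]
force: [-0.5, 0.5, -0.9]
width: 85.1
grasp_force: 0.0
```

Emit:
send_rows(rows=".12 -.008 0 0;.24 -.017 0 0;.36 -.025 0 0;.46 -.033 0 0;.54 -.038 0 0;.59 -.042 0 0;.62 -.044 0 0;.64 -.046 0 0;.655 -.047 0 0;.663 -.047 0 0;.663 -.047 0 0")

```text
time: 17.08
eef_pos: [597.0, 34.1, 86.4]
ee_rot: [0.732, 0.681, -0.001, -0.001]
force: [-10.7, -0.2, 2.3]
width: 85.3
grasp_force: 2.4
```

Emit:
send_rows(rows="-.08 .006 0 0;-.2 .014 0 0;-.32 .023 0 0;-.44 .032 0 0;-.56 .04 0 0;-.663 .047 0 0;-.663 .047 0 0;-.663 .047 0 0")

```text
time: 18.08
eef_pos: [500.1, 41.4, 86.7]
ee_rot: [0.732, 0.681, 0.001, 0.001]
force: [0.2, 0.4, -0.1]
width: 85.7
grasp_force: 0.0
```

```bash
python3 look.py c8
```

```text
18.175 [500.04517201  41.31035     86.45981703] [ 0.59230282 -0.12763847  0.4429237 ] [0.00592494 0.00708106 0.02140405]
```

View pics/c8.png

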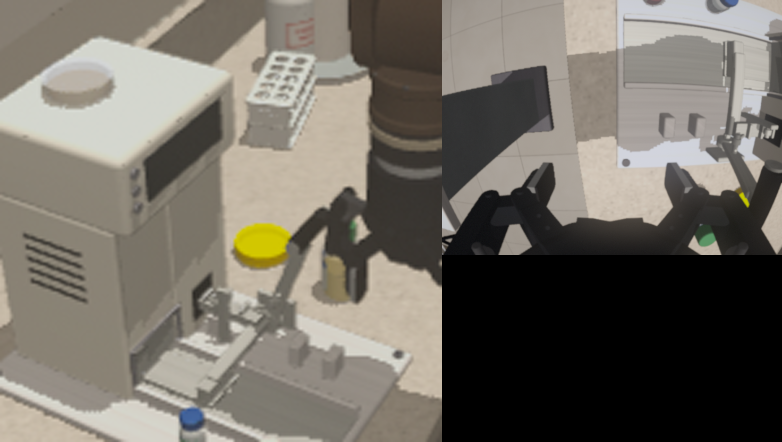

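The dish is inside and the flap hangs shut as a grey panel at (158,350). The rack arm has moved three more teeth, wrist px 687→735, and the lever is back at rest. I'll back off clear and hand in.

Emit:
send_rows(rows="-.15 .01 0 0;-.3 .02 0 0;-.4 .03 .2 0;-.4 .03 .5 0;-.4 .03 .5 0;-.4 .03 .5 0")

```text
time: 18.92
eef_pos: [439.5, 45.8, 160.9]
ee_rot: [0.732, 0.681, 0.0, 0.0]
force: [-0.8, -0.7, -0.6]
width: 85.2
grasp_force: 0.0
```

```bash
python3 -c "
from workcell import r
s=r.read_state(); print(s['time'],s['eef_pos'],s['force']); print(r.hand_in())"
```

```text
18.925 [439.53094884  45.7758128  160.94050569] [-0.82171846 -0.66446439 -0.60257597]
the job is handed in; nothing more can be done
None
```

I handed the job in at 18.9 s: five full lever strokes (plus one early half-push that stopped short and shouldn't count) fed the dish in and the flap fell shut behind it; stop readings peaked at about 12 N, and the lever is at rest with the gripper clear.

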